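# Hold a panel in the corner of the marking-out jig

### The job

Draw the blue panel straight up out of its slot in the grey holder by its top edge, and stand it upright on the steel bed of the marking-out jig, flat against the front of the yellow fence with its whole width on the fence. Finish while still holding it there: keep one steady diagonal push on it, so that it is pressed firmly, with some 10 N or more each way, against fence and bed together. Leave the other two panels in their slots and the loose things on the bench where they are.

Things in the scene. Friction and masses are not known exactly. Their poses are not given: they have to be found in the camera images.
- blue_panel: the blue metal panel, 8 mm thick (its x) by 100 mm wide (its y) by 100 mm high (its z), about 0.2 kg (0.15 to 0.28), loose, square and alike on both faces; origin at the centre of its bottom edge, z up to the top edge at z = 100 mm. It stands in one of the holder's three slots
- blue_foot (a point): centre of the bottom edge of the blue panel (same point as its origin)
- plain_panel: bare aluminium panel of the same size, loose in another slot of the holder; same axes. Leave it
- black_panel: black panel of the same size, loose in another slot of the holder; same axes. Leave it
- rack: grey slotted holder, fixed, 160 mm (x) by 128 mm (y); origin at the centre of its underside. The panels stand on its floor, 10 mm up. Combs at y = +-52 mm, 55 mm high over the bench, hold them by the side edges; slots at x = -50, 0, +50 mm, 11 mm wide, open at the top; panels stand across x with their upper 55 mm free and 42 mm between two of them
- jig: marking-out jig, fixed; origin on the bench below the middle of the fence's front face, x points through the fence (away from the robot's side), y along the fence, z up
- jig_corner (a point): middle of the corner line where the bed's top meets the fence's front face, 12 mm over the bench; axes as the jig's. A panel that is home has its foot's centre at x = -4 mm, z = 0 here
- jig_bed: steel bed of the jig, 12 mm thick, from 110 mm before the fence's face to 50 mm behind it, 150 mm wide; same frame as the jig; rigid. Panel and bed, and panel and fence, rub: pressed hard on the one, the panel resists sliding towards the other, so a sideways force alone does not prove that it has reached the fence
- jig_fence: yellow upright fence of the jig, 150 mm long (y), 14 mm thick, top 45 mm over the bed (57 mm over the bench); front face at x = 0 of the jig, two gussets behind it; same frame as the jig; rigid
- pliers: blue-handled pliers lying on the bench, 190 mm; bystander
- screwdriver: red screwdriver lying on the bench, 191 mm; bystander
- marker: yellow and black marker pen lying on the bench, 158 mm; bystander
- solenoid: brass valve with a black coil, 39x66x60 mm, on the bench; bystander
- vial: small brown bottle, 68 mm high, on the bench; bystander
Mind the look-alikes: they are no part of the job. What is shaped like the blue_panel but red is not meant.

How it is judged:
By the outcome, as a careful person would: the job done as asked, in the order asked, and still so for the second after the job is handed in, while the arm keeps its last pose, push and grip.
It also fails if it takes over 43 s, if anything falls off the work surface, if the arm or the gripper's body presses on something with over 40 N, if the wrist force passes 120 N, or if a joint passes its speed limit or range.

### The arm

A 7-joint arm with a two-finger parallel gripper is mounted at the origin on a cart in front of the work surface, level with it; the furniture and walls round the work are solid. World frame = base frame: x ahead of the robot, y to its left, z up, the work surface at z = 0. Lengths are in m, angles in rad, forces in N, time in s.
With the tool pointing down it reaches from about 0.425 to 0.95 m from the base axis. Payload 16.7 kg.
Tool frame: the origin (TCP) lies at the centre of the arm's flange, where the gripper is bolted on; the fingertips stand 199 mm ahead of it and the grasp point (between the pads) lies 180 mm ahead of it; z points along the fingers, y is the direction in which the jaws open and shut (so a half turn about z gives the same grasp; the last joint's range is limited). The gripper opens to 94 mm and grips with 3 to 60 N. Pads are 16 mm wide; open, the fingers measure 119 mm over their backs; the gripper's body (75 mm by 177 mm) begins 78 mm behind the grasp point.
Start: joints at [1.052, 0.426, 0.074, 1.606, -0.034, 1.111, -0.067], TCP at [0.243, -0.63, 0.405] pointing down, gripper open.
Joint ranges: [-2.85, 2.85], [-0.5, 2.14], [-1.23, 1.37], [0.21, 2.46], [-1.02, 4.16], [0.16, 2.05], [-2.73, 2.73]. Speed limits (rad/s): [1.89, 1.89, 2.39, 2.39, 3.01, 3.01, 3.01].

### API

Orientations are given as a 3x3 rotation matrix whose columns are the frame's x, y, z axes.
In Python, from rig import get_obs, snapshot, get_calibration, hand_in, search_frame, spot_point gives the robot as it stands.
- The arm moves only by the tool arm_command, never from a script. Its argument "rows" is one flat list of numbers, 7 for each row, row after row: the turn, a rotation vector about the tool's x, y, z in degrees, then the shift along the tool's x, y, z in cm, then the finger opening in cm, from 0 to 9.4. In form: [rx, ry, rz, tx, ty, tz, grip, rx, ry, rz, tx, ty, tz, grip, ...]. A call has 1 to 5 rows; each row is the pose to reach, as a shift and turn from the pose commanded when the call began, along the tool's axes at that moment; what a row does not reach only later rows make up. A row lasts 1/12 s, in which the tool goes at most 41.7 mm and 7.16 degrees, less where a joint would pass 70% of its speed; a pose out of reach is approached as far as the arm can. A call with a gripper value outside its range is refused whole. The fingers move at their own pace and stop on an object; "newtons" is the grip in N (left out, the last holds). Time passes only in rows, so rows that repeat a pose let the fingers close. It gives the time, the measured TCP pose, the force and the opening at its end, in the units of the state.
- get_obs(): the state, without advancing time (a new reading comes with each control period).
- snapshot(name): name is "side" or "top"; returns the picture (420x560x3 uint8, red, green, blue); there is no depth.
- get_calibration(name): a dict with "camera_matrix" (3x3 intrinsics, pixels), "extrinsics" (4x4, takes a point from camera to world coordinates). Camera axes: x right, y down, z forward; pixel columns grow to the right and rows downward; lengths in m; the calibration is good to about 2 mm. A picture is of the moment at which its call begins. get_calibration takes no time and is no camera call.
- hand_in(): hands the job in, once; it reports no verdict.
Trained networks look in the newest picture that a camera, given by its name, has taken for a name from the list of things; names that differ only in an ending like _2 or _b are one class to them, and where a whole thing is asked for, a point or a joint stands for the part that bears it (a point fixed in the world has none). Each returns a list of dicts, best first, with "score" (0 to 1); they miss things now and then, are a little off and sometimes report something else, mostly with a low value. They report only what shows in the picture. A call takes as long as a camera call. They do not tell look-alikes from the thing itself.
- search_frame(camera, query): "xy" ([column, row] in pixels, amid what is visible of it).
- spot_point(camera, query): "xy" ([column, row] in pixels: a listed point, or the origin of a listed thing).
The state is a dict: "time_s": time; "joints": joint angles; "dq": joint speeds; "joint_efforts": joint torques, N m; "tool_pos": TCP position; "tool_rot": TCP orientation; "wrist_force": force on the tool from outside, world axes, zero at the start; "torque": the same for the moment, N m; "opening": finger opening in m.
Only numpy, scipy, OpenCV 4.12 (cv2) and the standard library are available. Lean on these libraries where they do the work, as an engineer would, in place of code of your own. Each camera call takes 0.05 s, during which the arm holds its last target. There are 200 camera calls.

## Working session

There is one attempt and no reset: what is moved stays moved. The work goes in short steps, Python scripts to look and compute and a tool call to move; the robot and the scene stay as the last step left them, time stands still between calls to the robot, and variables do not carry over. Pictures are saved under pics/ and viewed, about 8 in all and at most 12, crops included, and the job is handed in when it is done.

Besides the shell and the picture viewer there is one more tool, called after "Emit:" as name(argument=value, ...) on one line, values as JSON. arm_command: Moves the arm, as the interface text tells. Its arguments: {"type":"object","properties":{"rows":{"type":"array"},"newtons":{"type":"number"}},"required":["rows"]}

```bash
mkdir -p pics; python3 - <<'E'
from rig import *
import cv2,numpy as np
np.set_printoptions(precision=4,suppress=True)
for n in("side","top"):
    cv2.imwrite(f"pics/{n}0.png",snapshot(n)[:,:,::-1])
    c=get_calibration(n);print(n,c["camera_matrix"],c["extrinsics"])
    for q in("blue_panel","blue_foot","rack","jig_corner","jig"):
        for f in (search_frame,spot_point):
            print(q,f.__name__,[(np.round(d["xy"],1),round(d["score"],2)) for d in f(n,q)][:4])
o=get_obs();print(o)
E
```

```text
side [[511.2284   0.     275.7332]
 [  0.     511.2284 215.7756]
 [  0.       0.       1.    ]] [[ 0.546   0.7417 -0.3896  0.941 ]
 [ 0.8377 -0.4779  0.2642 -0.53  ]
 [ 0.0098 -0.4706 -0.8823  1.2878]
 [ 0.      0.      0.      1.    ]]
blue_panel call [(array([227.9, 289.3]), 0.73), (array([188.4, 188.3]), 0.61), (array([208.3, 227.1]), 0.57)]
blue_panel call [(array([231.4, 296.2]), 0.94), (array([191.1, 200.5]), 0.88), (array([211.3, 234.7]), 0.58)]
blue_foot call [(array([210.2, 230.2]), 0.77), (array([188. , 190.7]), 0.75), (array([232.7, 289. ]), 0.61), (array([242.8, 222.7]), 0.57)]
blue_foot call [(array([236.5, 297. ]), 0.93), (array([211.5, 234.8]), 0.81), (array([193.9, 202.9]), 0.66)]
rack call [(array([232.5, 299.4]), 0.91)]
rack call [(array([233. , 296.1]), 0.79), (array([320.8, 263.2]), 0.41)]
jig_corner call [(array([310.4, 256.6]), 0.91)]
jig_corner call [(array([321.1, 259.5]), 0.63)]
jig call [(array([310.6, 253. ]), 0.86)]
jig call [(array([320. , 260.6]), 0.66)]
top [[429.9893   0.     276.5145]
 [  0.     429.9893 215.4401]
 [  0.       0.       1.    ]] [[-0.0
[... 802 characters left out ...]
), 0.91), (array([341.2, 178.3]), 0.26)]
jig call [(array([262.1, 175.5]), 0.91)]
jig call [(array([260.2, 169.6]), 0.76)]
{'time_s': 1.1, 'joints': array([ 1.0525,  0.4261,  0.0739,  1.606 , -0.0341,  1.1107, -0.0671]), 'dq': array([ 0.0005, -0.0023, -0.0005, -0.0008, -0.0003,  0.    ,  0.001 ]), 'joint_efforts': array([  0.0025, -93.5557,   3.6634, -45.4553,  -0.0491,   0.0131,
         0.    ]), 'tool_pos': array([ 0.2433, -0.6296,  0.4047]), 'tool_rot': array([[ 0.9328,  0.3604,  0.    ],
       [ 0.3604, -0.9328,  0.    ],
       [ 0.    ,  0.    , -1.    ]]), 'wrist_force': array([ 0.4936, -0.1386,  0.4218]), 'torque': array([-0.0372, -0.0325,  0.0105]), 'opening': 0.09402298003102734}
```

```bash
python3 - <<'E'
import cv2,numpy as np
a=cv2.imread("pics/side0.png");b=cv2.imread("pics/top0.png")
cv2.imwrite("pics/sidec.png",cv2.resize(a[150:350,130:390],None,fx=3,fy=3,interpolation=2))
cv2.imwrite("pics/topc.png",cv2.resize(b[110:310,190:450],None,fx=3,fy=3,interpolation=2))
E
```

```text
(no output)
```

View pics/sidec.png

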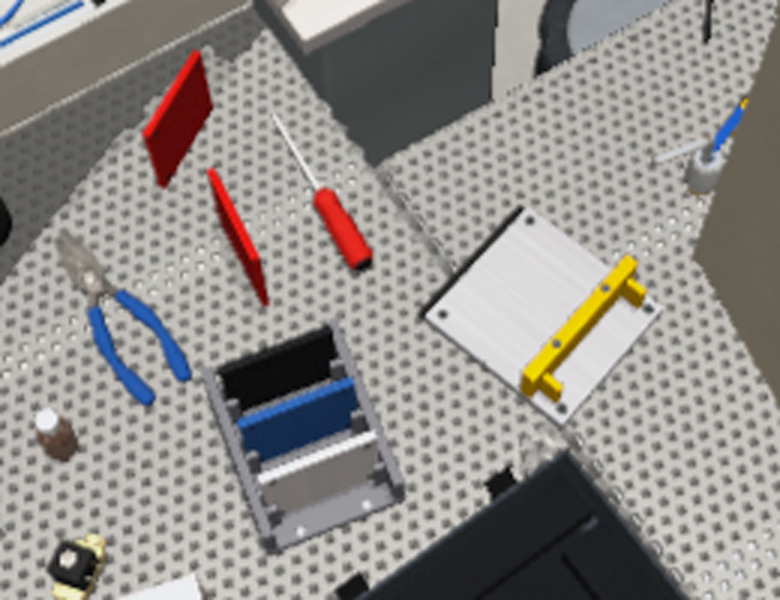

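View pics/topc.png

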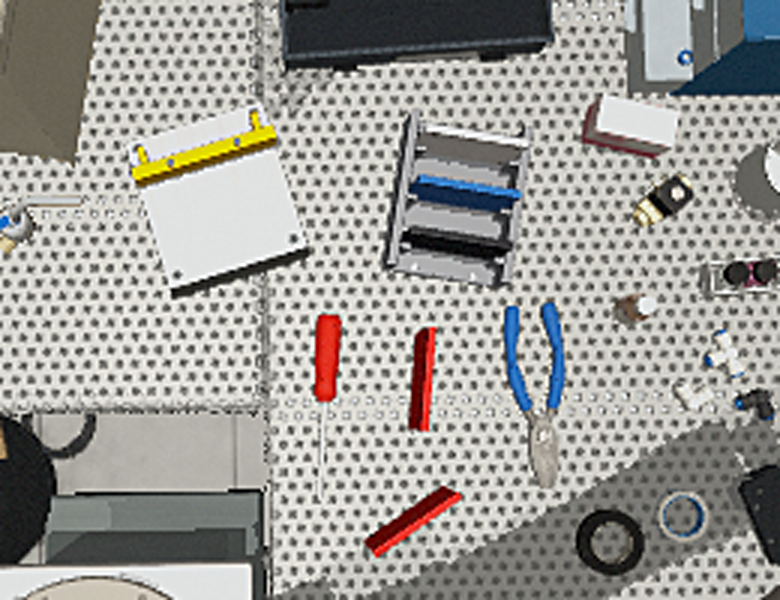

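View pics/top0.png

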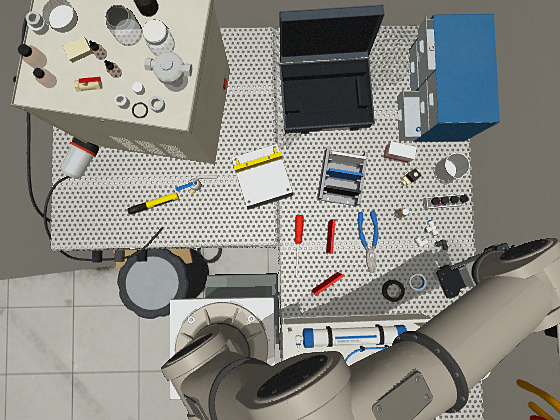

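```bash
cat > h.py <<'E'
import cv2,numpy as np
from scipy.optimize import differential_evolution
from rig import get_calibration
np.set_printoptions(precision=4,suppress=True)
C={n:get_calibration(n) for n in("side","top")}
def proj(n,P):
    T=np.linalg.inv(C[n]["extrinsics"]);q=(np.asarray(P)@T[:3,:3].T+T[:3,3])@C[n]["camera_matrix"].T
    return q[:,:2]/q[:,2:]
def world(p,P):
    c,s=np.cos(p[2]),np.sin(p[2]);P=np.asarray(P,float)
    return np.c_[p[0]+c*P[:,0]-s*P[:,1],p[1]+s*P[:,0]+c*P[:,1],P[:,2]]
def box(x0,x1,y0,y1,z0,z1): return [(x,y,z) for x in(x0,x1) for y in(y0,y1) for z in(z0,z1)]
def render(n,p,boxes,shape,S=4):
    m=np.zeros((shape[0]*S,shape[1]*S),np.uint8)
    for b in boxes:
        q=(proj(n,world(p,b))+.5)*S-.5
        cv2.fillConvexPoly(m,np.round(cv2.convexHull(q.astype(np.float32))*16).astype(np.int32),255,shift=4)
    return cv2.resize(m,shape[::-1],interpolation=cv2.INTER_AREA)/255.
def ray(n,uv,z):
    E=C[n]["extrinsics"];d=E[:3,:3]@np.linalg.inv(C[n]["camera_matrix"])@[*uv,1]
    return E[:3,3]+d*(z-E[2,3])/d[2]
E
cat > fit.py <<'E'
from h import *
I={n:cv2.imread(f"pics/{n}0.png") for n in C}
roi={"top":{"y":(225,135,295,185),"b":(322,160,372,185)},"side":{"y":(295,230,355,290),"b":(205,270,255,310)}}
def mask(n,k):
    x0,y0,x1,y1=roi[n][k];h=cv2.cvtColor(I[n],cv2.COLOR_BGR2HSV);m=np.zeros(h.shape[:2])
    if k=="y": s=(abs(h[...,0].astype(int)-25)<9)&(h[...,1]>120)
    else: s=(abs(h[...,0].astype(int)-108)<10)&(h[...,1]>120)&(h[...,2]>TH)
    m[y0:y1,x0:x1]=s[y0:y1,x0:x1];return m
h=cv2.cvtColor(I["top"],cv2.COLOR_BGR2HSV);
TH=150
for n in C:
    x0,y0,x1,y1=roi[n]["b"];hh=cv2.cvtColor(I[n],cv2.COLOR_BGR2HSV)[y0:y1,x0:x1];s=(abs(hh[...,0].astype(int)-108)<12)&(hh[...,1]>120)
    print(n,np.histogram(hh[s][:,2],bins=range(40,260,20))[0])
def fit(k,boxes,bd,cams):
    M={n:mask(n,k) for n in cams};print(k,{n:int(M[n].sum()) for n in M})
    f=lambda p:sum(((render(n,p,boxes(p),M[n].shape,)[roi[n][k][1]:roi[n][k][3]]-M[n][roi[n][k][1]:roi[n][k][3]])**2).sum() for n in cams)
    r=differential_evolution(f,bd,maxiter=35,popsize=8,seed=1,tol=1e-4);print(cams,r.x,r.fun);return r.x
fen=lambda p:[box(0,.014,-.075,.075,.012,.057)]+[box(.014,.014+p[3],s*p[4]-.005,s*p[4]+.005,.012,.045) for s in(-1,1)]
j=ray("top",(257,166),.012);b=ray("top",(345,173),.11);print(j,b)
gb=lambda c,y:[(c[0]-.03,c[0]+.03),(c[1]-.03,c[1]+.03),y]
for cams in(["top"],["side"],["top","side"]):
    fj=fit("y",fen,gb(j,(-.1,.6))+[(.01,.035),(.04,.075)],cams)
    fb=fit("b",lambda p:[box(-.004,.004,-.05,.05,.11,.11)],gb(b,(-.5,.5)),cams)
bed=[box(-.11,.05,-.075,.075,.012,.012)]
for n,(x,y) in {"top":(205,120),"side":(190,200)}.items():
    v=cv2.resize(I[n][y:y+100,x:x+180],None,fx=4,fy=4,interpolation=2)
    for p,bb in((fj,fen(fj)[:1]+bed),(fb,[box(-.004,.004,-.05,.05,.11,.11)])):
        for q in bb:
            hl=(cv2.convexHull(proj(n,world(p,q)).astype(np.float32))-[x,y]+.5)*4
            cv2.polylines(v,[np.round(hl).astype(int)],True,(0,0,255))
    cv2.imwrite(f"pics/ov_{n}.png",v)
v=np.vstack([cv2.resize(cv2.imread(f"pics/ov_{n}.png"),None,fx=.75,fy=.75) for n in C])
cv2.imwrite("pics/ov.png",v)
E
time python3 fit.py
```

```text
side [  6 429  18   8  21  17  36  57   1   0]
top [ 25 148   1   1   3   5   9  10  48  15]
[ 0.5551 -0.1159  0.012 ] [ 0.5127 -0.372   0.11  ]
y {'top': 345}
['top'] [ 0.5578 -0.1215  0.2924  0.0186  0.06  ] 54.517477893118034
b {'top': 85}
['top'] [ 0.5167 -0.3762 -0.1807] 11.196370626682047
y {'side': 494}
['side'] [ 0.5556 -0.1202  0.2942  0.0168  0.0611] 70.16218377547096
b {'side': 106}
['side'] [ 0.5146 -0.3771 -0.1752] 18.28951941560938
y {'top': 345, 'side': 494}
['top', 'side'] [ 0.5565 -0.1215  0.293   0.0168  0.0611] 141.38217608612072
b {'top': 85, 'side': 106}
['top', 'side'] [ 0.5156 -0.3768 -0.1763] 45.33976163014225
real	0m19.473s
user	0m53.156s
sys	0m20.129s
```

View pics/ov.png

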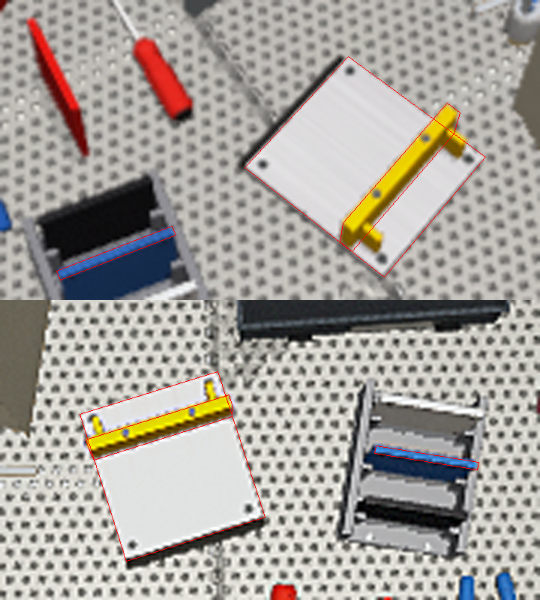

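Blue panel: side (232,290) / top (345,173), the middle slot. Rejected look-alikes: red panels at top (331,236) and (327,283), black panel (343,190), plain panel (348,156), plus the pliers' blue handles (368,235). The overlay crop confirms the choice, and the jig and panel outlines fit to about 1 px.

Emit:
arm_command(rows=[0,0,-6,3.4,-1.4,0,4,0,0,-12,6.9,-2.8,0,4,0,0,-18,10.3,-4.2,0,4,0,0,-24,13.7,-5.5,0,4,0,0,-29.4,17.2,-6.9,0,4], newtons=60)

```text
time_s: 1.52
tool_pos: [0.3797, -0.5021, 0.4049]
tool_rot: [[0.632, 0.775, 0.0], [0.775, -0.632, -0.0], [-0.0, 0.0, -1.0]]
wrist_force: [0.2, -1.5, 0.4]
opening: 0.0639
```

```bash
cat > go.py <<'E'
import sys
from h import *
from rig import get_obs
from scipy.spatial.transform import Rotation as Ro
# usage: go.py x y z yaw(of tool y axis, rad): remaining turn/shift in tool axes
x,y,z,a=map(float,sys.argv[1:5]);o=get_obs();R=o["tool_rot"];p=o["tool_pos"]
yv=np.array([np.cos(a),np.sin(a),0]);zv=np.array([0,0,-1.]);G=np.c_[np.cross(yv,zv),yv,zv]
print("t",o["time_s"],"pos",p,"open",o["opening"],"F",o["wrist_force"],"M",o["torque"])
print("turn deg",Ro.from_matrix(R.T@G).as_rotvec(degrees=True),"shift cm",R.T@(np.array([x,y,z])-p)*100)
print("tool_rot",R.round(4).tolist())
E
python3 go.py .5156 -.3768 .40 -.1763; python3 -c "
from h import *
print(ray('top',(213,160),0),ray('top',(288,132),0.05))"
```

```text
t 1.5167 pos [ 0.3797 -0.5021  0.4049] open 0.06390819819862091 F [ 0.151  -1.53    0.3634] M [-0.076  -0.0863  0.0343]
turn deg [  0.015    0.0146 -29.0914] shift cm [18.296   2.6157  0.4851]
tool_rot [[0.6319, 0.775, 0.0001], [0.775, -0.6319, -0.0003], [-0.0002, 0.0003, -1.0]]
[0.5786 0.0221 0.    ] [ 0.6508 -0.2127  0.05  ]
```

Emit:
arm_command(rows=[0,0,-6,3.7,0.5,0.1,4,0,0,-12,7.3,1.0,0.2,4,0,0,-18,11,1.6,0.3,4,0,0,-24,14.6,2.1,0.4,4,0,0,-29.1,18.3,2.6,0.5,4])

```text
time_s: 1.93
tool_pos: [0.5163, -0.3773, 0.3999]
tool_rot: [[0.175, 0.985, 0.0], [0.985, -0.175, -0.0], [-0.0, 0.0, -1.0]]
wrist_force: [0.3, -1.4, 0.5]
opening: 0.0401
```

Emit:
arm_command(rows=[0,0,0,0,0,0,4,0,0,0,0,0,0,4])

```text
time_s: 2.1
tool_pos: [0.5169, -0.3766, 0.3995]
tool_rot: [[0.176, 0.984, 0.0], [0.984, -0.176, 0.001], [0.001, 0.0, -1.0]]
wrist_force: [0.1, -0.3, 0.2]
opening: 0.04
```

```bash
python3 go.py .5156 -.3768 .27 -.1763;python3 - <<'E'
from h import *
from rig import snapshot
for n in C:
    I=snapshot(n)[:,:,::-1]; cv2.imwrite(f"pics/{n}1.png",I)
a=cv2.imread("pics/side1.png")[180:380,130:330];b=cv2.imread("pics/top1.png")[90:290,250:450]
cv2.imwrite("pics/v1.png",cv2.resize(np.hstack([a,b]),None,fx=2,fy=2,interpolation=2))
E
```

```text
t 2.1 pos [ 0.5169 -0.3766  0.3995] open 0.040021307448656764 F [ 0.1159 -0.2704  0.1534] M [-0.0517  0.0202 -0.0156]
turn deg [ 0.0121 -0.0498 -0.0473] shift cm [-0.057  -0.1239 12.9529]
tool_rot [[0.1762, 0.9844, 0.0004], [0.9844, -0.1762, 0.0008], [0.0009, 0.0002, -1.0]]
```

View pics/v1.png

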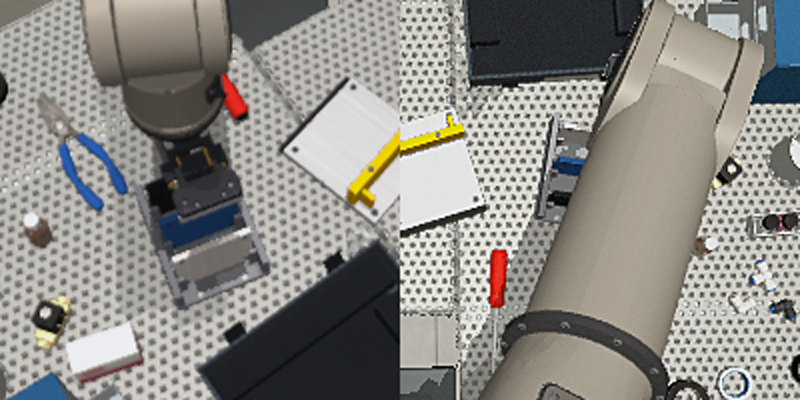

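The hand is right above the blue panel (side crop, about (200,215)) and nothing is touching. Descending.

Emit:
arm_command(rows=[0,0,0,0,-0.1,3.5,4,0,0,0,0,-0.1,7,4,0,0,0,0,-0.1,9.5,4,0,0,0,0,-0.1,11.5,4,0,0,0,0,-0.1,13,4])

```text
time_s: 2.62
tool_pos: [0.5127, -0.3795, 0.2676]
tool_rot: [[0.183, 0.983, -0.002], [0.983, -0.183, 0.001], [0.0, -0.002, -1.0]]
wrist_force: [0.4, 0.1, 0.7]
opening: 0.0399
```

Emit:
arm_command(rows=[0,0,0,0,0,0,4,0,0,0,0,0,0,4,0,0,0,0,0,0,1.6,0,0,0,0,0,0,1.2,0,0,0,0,0,0,1.0], newtons=10)

```text
time_s: 3.03
tool_pos: [0.5144, -0.3787, 0.271]
tool_rot: [[0.181, 0.984, 0.001], [0.984, -0.181, -0.001], [-0.001, 0.002, -1.0]]
wrist_force: [-0.3, 0.1, 1.0]
opening: 0.0235
```

```bash
python3 go.py .5156 -.3768 .27 -.1763
```

```text
t 3.0333 pos [ 0.5144 -0.3787  0.271 ] open 0.023543660148726872 F [-0.2557  0.0771  1.0432] M [-0.0483 -0.0762 -0.018 ]
turn deg [ 0.0922  0.0456 -0.2996] shift cm [0.2093 0.0822 0.0978]
tool_rot [[0.1805, 0.9836, 0.0014], [0.9836, -0.1805, -0.0011], [-0.0008, 0.0016, -1.0]]
```

Emit:
arm_command(rows=[0,0,0,0,0,0,0.5,0,0,0,0,0,0,0.5,0,0,0,0,0,0,0.5,0,0,0,0,0,0,0.5,0,0,0,0,0,0,0.5], newtons=10)

```text
time_s: 3.45
tool_pos: [0.5144, -0.3784, 0.2702]
tool_rot: [[0.18, 0.984, 0.0], [0.984, -0.18, -0.0], [-0.0, 0.001, -1.0]]
wrist_force: [-1.1, -0.4, 6.3]
opening: 0.0079
```

```bash
python3 go.py .5156 -.3768 .27 -.1763
```

```text
t 3.45 pos [ 0.5144 -0.3784  0.2702] open 0.007920903982171459 F [-1.0957 -0.4395  6.2649] M [0.0793 0.3005 0.051 ]
turn deg [ 0.03    0.0172 -0.2713] shift cm [0.1802 0.0875 0.0185]
tool_rot [[0.18, 0.9837, 0.0005], [0.9837, -0.18, -0.0004], [-0.0003, 0.0005, -1.0]]
```

Gripped at 7.9 mm. I'll firm up the grip, then lift straight and gently out of the slot.

Emit:
arm_command(rows=[0,0,0,0,0,0,0.3,0,0,0,0,0,0,0.3,0,0,0,0,0,-0.3,0.3,0,0,0,0,0,-0.8,0.3,0,0,0,0,0,-1.5,0.3], newtons=55)

```text
time_s: 3.87
tool_pos: [0.5145, -0.3781, 0.2847]
tool_rot: [[0.18, 0.984, 0.0], [0.984, -0.18, 0.001], [0.0, -0.0, -1.0]]
wrist_force: [2.1, -0.6, -4.4]
opening: 0.0078
```

Emit:
arm_command(rows=[0,0,0,0,0,-1,0.3,0,0,0,0,0,-2,0.3,0,0,0,0,0,-3,0.3,0,0,0,0,0,-4,0.3,0,0,0,0,0,-5,0.3])

```text
time_s: 4.28
tool_pos: [0.5139, -0.3784, 0.3358]
tool_rot: [[0.18, 0.984, -0.001], [0.984, -0.18, 0.0], [-0.0, -0.001, -1.0]]
wrist_force: [-0.0, -0.7, -3.2]
opening: 0.007
```

Emit:
arm_command(rows=[0,0,0,0,0,-1,0.3,0,0,0,0,0,-2,0.3,0,0,0,0,0,-3,0.3,0,0,0,0,0,-3.5,0.3,0,0,0,0,0,-3.5,0.3])

```text
time_s: 4.7
tool_pos: [0.5145, -0.3785, 0.3712]
tool_rot: [[0.18, 0.984, 0.001], [0.984, -0.18, -0.001], [-0.001, 0.002, -1.0]]
wrist_force: [0.1, 0.4, -2.7]
opening: 0.0078
```

```bash
cat > look.py <<'E'
import sys
from h import *
from rig import snapshot
k,*r=sys.argv[1:]
a=snapshot("side")[:,:,::-1];b=snapshot("top")[:,:,::-1];cv2.imwrite(f"pics/side{k}.png",a);cv2.imwrite(f"pics/top{k}.png",b)
sx,sy,tx,ty=map(int,r)
cv2.imwrite(f"pics/v{k}.png",cv2.resize(np.hstack([a[sy:sy+200,sx:sx+200],b[ty:ty+200,tx:tx+200]]),None,fx=2,fy=2,interpolation=2))
E
python3 go.py .5156 -.3768 .37 -.1763; python3 look.py 2 150 160 230 100
```

```text
t 4.7 pos [ 0.5145 -0.3785  0.3712] open 0.007786393618824843 F [ 0.1365  0.4301 -2.6852] M [-0.0586 -0.0499 -0.0082]
turn deg [ 0.0929  0.0398 -0.2782] shift cm [0.1836 0.079  0.1166]
tool_rot [[0.1802, 0.9836, 0.0015], [0.9836, -0.1802, -0.001], [-0.0007, 0.0016, -1.0]]
```

View pics/v2.png

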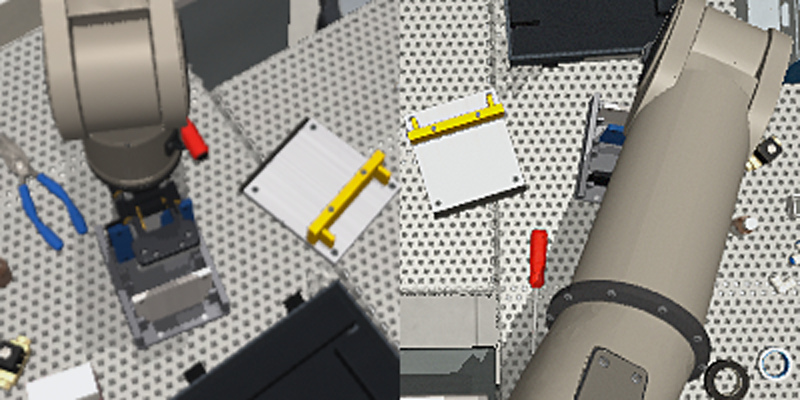

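The panel is out and square in the jaws (side crop, about (150,240)), and the other two panels are still in place. Lift further, then traverse.

Emit:
arm_command(rows=[0,0,0,0,0,-2,0.3,0,0,0,0,0,-4,0.3,0,0,-3,3,-0.4,-4,0.3,0,0,-7,6.5,-0.8,-4,0.3,0,0,-11,10,-1.3,-4,0.3])

```text
time_s: 5.22
tool_pos: [0.5192, -0.2768, 0.4091]
tool_rot: [[-0.013, 1.0, -0.001], [1.0, 0.013, 0.0], [0.0, -0.001, -1.0]]
wrist_force: [1.2, -0.7, -2.2]
opening: 0.0077
```

```bash
python3 go.py .5278 -.1302 .41 .293
```

```text
t 5.2167 pos [ 0.5192 -0.2768  0.4091] open 0.0076898928858294005 F [ 1.194  -0.7417 -2.1932] M [ 0.0162 -0.1239 -0.0203]
turn deg [ -0.0311  -0.023  -16.0577] shift cm [14.6506  1.0452 -0.0895]
tool_rot [[-0.0127, 0.9999, -0.0006], [0.9999, 0.0127, 0.0003], [0.0003, -0.0006, -1.0]]
```

Emit:
arm_command(rows=[0,0,-4,3.6,0.3,0,0.3,0,0,-8,7.2,0.5,0,0.3,0,0,-12,10.8,0.8,0,0.3,0,0,-16,13.5,1.0,0,0.3,0,0,-16,14.6,1.0,0,0.3])

```text
time_s: 5.63
tool_pos: [0.528, -0.1273, 0.4093]
tool_rot: [[-0.295, 0.956, -0.0], [0.956, 0.295, 0.001], [0.001, -0.0, -1.0]]
wrist_force: [0.9, 0.3, -2.6]
opening: 0.0076
```

Emit:
arm_command(rows=[0,0,0,0,0,2,0.3,0,0,0,0,0,5,0.3,0,0,0,0,0,8,0.3,0,0,0,0,0,10.5,0.3,0,0,0,0,0,11.5,0.3])

```text
time_s: 6.05
tool_pos: [0.5267, -0.1317, 0.2911]
tool_rot: [[-0.285, 0.958, -0.005], [0.958, 0.285, 0.001], [0.002, -0.004, -1.0]]
wrist_force: [-1.1, -0.2, -2.8]
opening: 0.0078
```

Emit:
arm_command(rows=[0,0,0,0,0,0,0.3,0,0,0,0,0,0,0.3,0,0,0,0,0,0,0.3])

```text
time_s: 6.3
tool_pos: [0.5285, -0.1317, 0.296]
tool_rot: [[-0.286, 0.958, 0.002], [0.958, 0.286, -0.0], [-0.001, 0.001, -1.0]]
wrist_force: [0.2, -0.6, -2.0]
opening: 0.0078
```

```bash
python3 go.py .5278 -.1302 .282 .293; python3 look.py 3 200 130 170 90
```

```text
t 6.3 pos [ 0.5285 -0.1317  0.296 ] open 0.007836110001277926 F [ 0.2294 -0.5864 -2.024 ] M [-0.0413 -0.1564 -0.0087]
turn deg [ 0.0824  0.0429 -0.1804] shift cm [ 0.1609 -0.024   1.4017]
tool_rot [[-0.2858, 0.9583, 0.0016], [0.9583, 0.2858, -0.0003], [-0.0007, 0.0014, -1.0]]
```

View pics/v3.png

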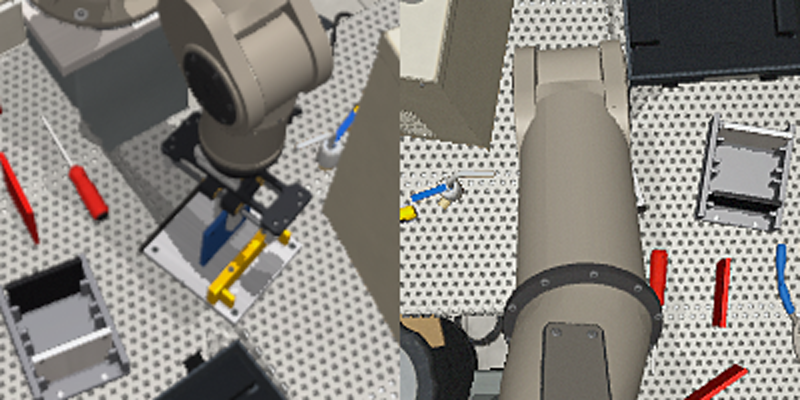

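The blue panel hangs in front of the fence, parallel to it (side crop, about (215,240)). The rack still holds black and plain. Lower to a few mm over the bed, then approach the fence slowly.

Emit:
arm_command(rows=[0,0,-0.2,0,0.5,0.8,0.3,0,0,-0.2,0.1,1,1.5,0.3,0,0,-0.2,0.1,1.4,2,0.3,0,0,-0.2,0.1,1.7,2,0.3,0,0,-0.2,0.1,1.9,2,0.3])

```text
time_s: 6.82
tool_pos: [0.5463, -0.1247, 0.2741]
tool_rot: [[-0.29, 0.957, -0.001], [0.957, 0.29, 0.001], [0.001, -0.001, -1.0]]
wrist_force: [-0.8, -0.0, -2.3]
opening: 0.0075
```

Emit:
arm_command(rows=[0,0,0,0,0,0,0.3,0,0,0,0,0,0,0.3,0,0,0,0,0.1,0,0.3,0,0,0,0,0.2,0,0.3,0,0,0,0,0.2,0,0.3])

```text
time_s: 7.23
tool_pos: [0.5479, -0.1245, 0.2749]
tool_rot: [[-0.289, 0.957, 0.0], [0.957, 0.289, -0.0], [-0.0, 0.0, -1.0]]
wrist_force: [0.3, 0.3, -2.1]
opening: 0.0076
```

```bash
python3 go.py .5527 -.1227 .272 .293
```

```text
t 7.2333 pos [ 0.5479 -0.1245  0.2749] open 0.007579365767584501 F [ 0.2922  0.3269 -2.1122] M [-0.0757 -0.0781 -0.0124]
turn deg [0.0234 0.0073 0.0345] shift cm [0.0371 0.5138 0.2908]
tool_rot [[-0.2894, 0.9572, 0.0004], [0.9572, 0.2894, -0.0], [-0.0001, 0.0004, -1.0]]
```

Emit:
arm_command(rows=[0,0,0,0,0.1,0,0.3,0,0,0,0,0.2,0,0.3,0,0,0,0,0.3,0,0.3,0,0,0,0,0.4,0,0.3,0,0,0,0,0.4,0,0.3])

```text
time_s: 7.65
tool_pos: [0.5517, -0.1233, 0.2747]
tool_rot: [[-0.29, 0.957, 0.0], [0.957, 0.29, 0.0], [0.0, 0.0, -1.0]]
wrist_force: [0.2, 0.1, -2.2]
opening: 0.0076
```

Emit:
arm_command(rows=[0,0,0,0,0.1,0,0.3,0,0,0,0,0.1,0,0.3,0,0,0,0,0.1,0,0.3])

```text
time_s: 7.9
tool_pos: [0.5526, -0.1231, 0.2747]
tool_rot: [[-0.29, 0.957, -0.0], [0.957, 0.29, 0.0], [0.0, -0.0, -1.0]]
wrist_force: [1.0, 0.2, -2.3]
opening: 0.008
```

```bash
python3 go.py .5527 -.1227 .272 .293
```

```text
t 7.9 pos [ 0.5526 -0.1231  0.2747] open 0.008006302099627124 F [ 0.9602  0.1832 -2.2966] M [-0.0025 -0.1183  0.0164]
turn deg [-0.0013 -0.0024  0.0435] shift cm [0.0307 0.0243 0.2689]
tool_rot [[-0.2896, 0.9572, -0.0], [0.9572, 0.2896, 0.0], [0.0, -0.0, -1.0]]
```

Emit:
arm_command(rows=[0,0,0,0,0.05,0,0.3,0,0,0,0,0.1,0,0.3,0,0,0,0,0.1,0,0.3])

```text
time_s: 8.15
tool_pos: [0.5534, -0.1228, 0.2746]
tool_rot: [[-0.289, 0.957, -0.0], [0.957, 0.289, 0.0], [0.0, -0.0, -1.0]]
wrist_force: [-0.2, -0.1, -1.8]
opening: 0.008
```

Emit:
arm_command(rows=[0,0,0,0,0.05,0,0.3,0,0,0,0,0.1,0,0.3,0,0,0,0,0.1,0,0.3])

```text
time_s: 8.4
tool_pos: [0.554, -0.1227, 0.2745]
tool_rot: [[-0.289, 0.957, -0.002], [0.957, 0.289, -0.0], [0.0, -0.002, -1.0]]
wrist_force: [-4.3, 0.1, 0.2]
opening: 0.0076
```

```bash
python3 go.py .5527 -.1227 .272 .293
```

```text
t 8.4 pos [ 0.554  -0.1227  0.2745] open 0.007614616258115547 F [-4.3183  0.1396  0.1829] M [-0.3522  1.2394 -0.257 ]
turn deg [-0.0923 -0.0181  0.0155] shift cm [ 0.0383 -0.1217  0.2474]
tool_rot [[-0.2891, 0.9573, -0.0016], [0.9573, 0.2891, -0.0002], [0.0003, -0.0016, -1.0]]
```

```bash
cat > cp.py <<'E'
from h import *
from rig import get_obs
o=get_obs();R=o["tool_rot"];F=R.T@o["wrist_force"];M=R.T@o["torque"]
F0=F-R.T@[0,0,-2.3]
print("t",round(o["time_s"],2),"pos",o["tool_pos"],"open",o["opening"]);print("tool F(less weight)",F0,"M",M,"centre x",-M[2]/F[1] if abs(F[1])>.5 else 0,"lever z",-M[0]/F[1] if abs(F[1])>.5 else 0, "corrected for weight offset")
z=R[:,2];print("tilt deg (z·fwd, z·side)",np.degrees(R[:,2]@[np.cos(.293),np.sin(.293),0]),np.degrees(R[:,2]@[-np.sin(.293),np.cos(.293),0]),"yaw",np.arctan2(R[1,1],R[0,1]))
E
python3 cp.py
```

```text
t 8.4 pos [ 0.554  -0.1227  0.2745] open 0.007614616258115547
tool F(less weight) [ 1.3828 -4.0975 -2.4759] M [1.2882 0.0216 0.2574] centre x 0.06287306473665863 lever z 0.3146758477452897 corrected for weight offset
tilt deg (z·fwd, z·side) -0.09234496703939248 0.018063232882008895 yaw 0.29327103440149
```

Emit:
arm_command(rows=[0,0,0.15,0,0.05,0,0.3,0,0,0.3,0,0.05,0,0.3,0,0,0.3,0,0.05,0,0.3])

```text
time_s: 8.65
tool_pos: [0.5542, -0.1227, 0.2744]
tool_rot: [[-0.284, 0.959, -0.002], [0.959, 0.284, -0.0], [0.0, -0.002, -1.0]]
wrist_force: [-6.0, -1.3, 1.2]
opening: 0.0076
```

```bash
python3 cp.py
```

```text
t 8.65 pos [ 0.5542 -0.1227  0.2744] open 0.007619238429512697
tool F(less weight) [ 0.4382 -6.0946 -3.439 ] M [ 1.6358 -0.0088  0.1673] centre x 0.027477616928601095 lever z 0.2686166586791444 corrected for weight offset
tilt deg (z·fwd, z·side) -0.12157240439646085 0.018836116948352646 yaw 0.28786781056638067
```

Emit:
arm_command(rows=[0.1,0,0.1,0,0.05,0,0.3,0.2,0,0.2,0,0.1,0,0.3,0.2,0,0.2,0,0.1,0,0.3])

```text
time_s: 8.9
tool_pos: [0.5551, -0.1224, 0.2744]
tool_rot: [[-0.281, 0.96, -0.006], [0.96, 0.281, -0.001], [0.0, -0.006, -1.0]]
wrist_force: [-8.0, -0.9, 2.7]
opening: 0.0075
```

```bash
sed -i 's/,-M\[2\]/,M[2]/; s/, "corrected for weight offset"//' cp.py; python3 cp.py
```

```text
t 8.9 pos [ 0.5551 -0.1224  0.2744] open 0.007455078232763797
tool F(less weight) [ 1.3522 -7.951  -4.9703] M [2.0285 0.0312 0.0138] centre x -0.0017400217448149287 lever z 0.2555890794226829
tilt deg (z·fwd, z·side) -0.35590865760055573 0.02253031599937304 yaw 0.2845040323963261
```

Emit:
arm_command(rows=[0,0,0,0,0,0.1,0.3,0,0,0,0,0,0.2,0.3,0,0,0,0,0,0.2,0.3])

```text
time_s: 9.15
tool_pos: [0.5551, -0.1225, 0.2722]
tool_rot: [[-0.281, 0.96, -0.006], [0.96, 0.281, -0.001], [0.0, -0.006, -1.0]]
wrist_force: [-6.8, -2.4, -1.8]
opening: 0.0078
```

```bash
python3 cp.py
```

```text
t 9.15 pos [ 0.5551 -0.1225  0.2722] open 0.00783443757309038
tool F(less weight) [-0.3535 -7.1762 -0.459 ] M [ 1.5975 -0.165  -0.0081] centre x 0.0011311518487483855 lever z 0.22303682245046233
tilt deg (z·fwd, z·side) -0.3414450056395303 0.018294057801865483 yaw 0.28460879945956047
```

Emit:
arm_command(rows=[0,0,0,0,0,0.1,0.3,0,0,0,0,0,0.2,0.3,0,0,0,0,0,0.2,0.3])

```text
time_s: 9.4
tool_pos: [0.5551, -0.1223, 0.2721]
tool_rot: [[-0.281, 0.96, -0.006], [0.96, 0.281, -0.002], [-0.001, -0.006, -1.0]]
wrist_force: [-20.3, -0.1, 34.2]
opening: 0.008
```

```bash
python3 cp.py
```

```text
t 9.4 pos [ 0.5551 -0.1223  0.2721] open 0.008034178706320833
tool F(less weight) [  5.5507 -19.7155 -36.363 ] M [ 4.838  1.274 -0.047] centre x 0.0023832531321650277 lever z 0.24556240876290186
tilt deg (z·fwd, z·side) -0.3456581284623491 -0.032034257286926035 yaw 0.2844480767983874
```

Emit:
arm_command(rows=[0,0,0,0,0,-0.1,0.3,0,0,0,0,0.05,-0.15,0.3,0,0,0,0,0.1,-0.15,0.3])

```text
time_s: 9.65
tool_pos: [0.5555, -0.1223, 0.2721]
tool_rot: [[-0.28, 0.96, -0.007], [0.96, 0.28, -0.002], [0.0, -0.008, -1.0]]
wrist_force: [-18.5, -3.5, 15.2]
opening: 0.0076
```

```bash
python3 cp.py
```

```text
t 9.65 pos [ 0.5555 -0.1223  0.2721] open 0.0076244976069702024
tool F(less weight) [  1.8838 -18.8915 -17.3181] M [ 4.3877  0.4162 -0.0704] centre x 0.0037280797858215433 lever z 0.2324715713694791
tilt deg (z·fwd, z·side) -0.43847597856890264 0.016635315243662335 yaw 0.2842980310059316
```

Emit:
arm_command(rows=[0,0,0,0,0,0.05,0.3,0,0,0,0,0,0.1,0.3,0,0,0,0,0,0.1,0.3])

```text
time_s: 9.9
tool_pos: [0.5555, -0.1222, 0.2721]
tool_rot: [[-0.281, 0.96, -0.007], [0.96, 0.281, -0.002], [-0.0, -0.008, -1.0]]
wrist_force: [-22.4, -1.1, 31.6]
opening: 0.0078
```

```bash
python3 cp.py;  python3 look.py 4 200 130 170 90; python3 -c "
import cv2
a=cv2.imread('pics/side4.png');cv2.imwrite('pics/v4b.png',cv2.resize(a[200:300,260:380],None,fx=6,fy=6,interpolation=2))"
```

```text
t 9.9 pos [ 0.5555 -0.1222  0.2721] open 0.007832455972982473
tool F(less weight) [  5.2592 -22.0533 -33.7247] M [ 5.4064  1.0717 -0.0193] centre x 0.0008750786478079692 lever z 0.24534814363189258
tilt deg (z·fwd, z·side) -0.44065432881422917 -0.013459630982137205 yaw 0.28435181579550184
```

View pics/v4b.png

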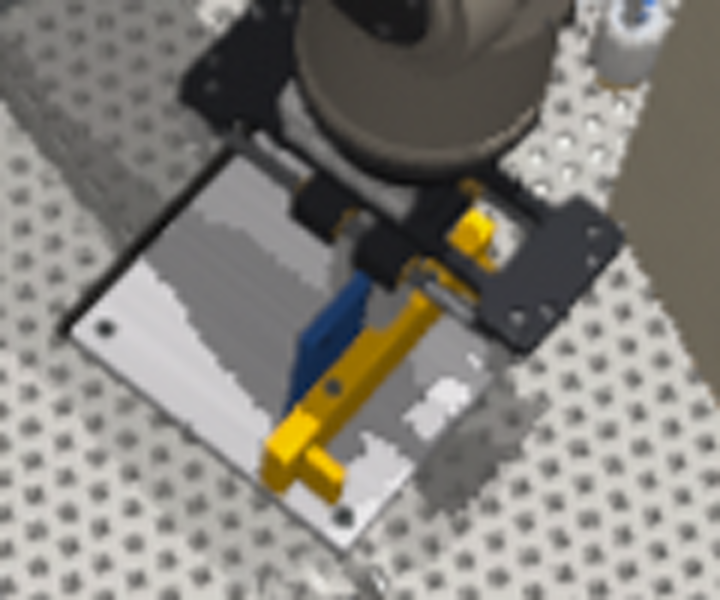

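Emit:
arm_command(rows=[0,0,0,0,0,-0.15,0.3,0,0,0,0,-0.05,-0.25,0.3,-0.1,0,0,0,-0.05,-0.25,0.3,-0.15,0,0,0,-0.05,-0.25,0.3,-0.15,0,0,0,-0.05,-0.25,0.3])

```text
time_s: 10.42
tool_pos: [0.555, -0.1225, 0.2731]
tool_rot: [[-0.281, 0.96, -0.005], [0.96, 0.281, -0.001], [0.001, -0.005, -1.0]]
wrist_force: [-12.1, -2.8, 2.7]
opening: 0.0074
```

```bash
python3 cp.py
```

```text
t 10.42 pos [ 0.555  -0.1225  0.2731] open 0.007403870813516955
tool F(less weight) [  0.7273 -12.432   -4.9771] M [ 3.1694  0.1737 -0.0701] centre x 0.0056436795676964805 lever z 0.2551761979314636
tilt deg (z·fwd, z·side) -0.2906989786907679 0.03191912130770809 yaw 0.28441783310881447
```

Emit:
arm_command(rows=[0,0,0,0,0,0.1,0.3,0,0,0,0,0,0.18,0.3,0,0,0,0,0.05,0.18,0.3,0,0,0,0,0.1,0.18,0.3,0,0,0,0,0.1,0.18,0.3])

```text
time_s: 10.83
tool_pos: [0.5553, -0.1224, 0.2721]
tool_rot: [[-0.28, 0.96, -0.007], [0.96, 0.28, -0.002], [0.0, -0.007, -1.0]]
wrist_force: [-23.1, -2.5, 24.8]
opening: 0.0076
```

```bash
python3 cp.py
```

```text
t 10.83 pos [ 0.5553 -0.1224  0.2721] open 0.007613309165463563
tool F(less weight) [  4.0448 -23.0544 -26.9601] M [ 5.8841  0.8015 -0.0205] centre x 0.000889941010085442 lever z 0.25540519288414265
tilt deg (z·fwd, z·side) -0.4015784475104715 0.014581850337876177 yaw 0.28399679752986795
```

Emit:
arm_command(rows=[0,0,0,0,0.05,0,0.3,0,0,0,0,0.1,0,0.3,0,0,0,0,0.12,0,0.3,0,0,0,0,0.12,0,0.3])

```text
time_s: 11.17
tool_pos: [0.5558, -0.1223, 0.2721]
tool_rot: [[-0.28, 0.96, -0.009], [0.96, 0.28, -0.002], [0.0, -0.009, -1.0]]
wrist_force: [-30.3, -3.0, 30.1]
opening: 0.0078
```

```bash
python3 cp.py
```

```text
t 11.17 pos [ 0.5558 -0.1223  0.2721] open 0.007796366338905557
tool F(less weight) [  5.6216 -30.179  -32.1691] M [ 7.5473  1.035  -0.0228] centre x 0.0007570132137226964 lever z 0.2502558114494079
tilt deg (z·fwd, z·side) -0.5112488451046907 0.020881494879928946 yaw 0.2837021551767255
```

Emit:
arm_command(rows=[0,0,0,0,0,0,0.3,0,0,0,0,0,0,0.3,0,0,0,0,0,0,0.3,0,0,0,0,0,0,0.3,0,0,0,0,0,0,0.3])

```text
time_s: 11.58
tool_pos: [0.5558, -0.1223, 0.2721]
tool_rot: [[-0.28, 0.96, -0.009], [0.96, 0.28, -0.002], [0.0, -0.009, -1.0]]
wrist_force: [-30.1, -3.3, 31.6]
opening: 0.0076
```

```bash
python3 cp.py;  python3 look.py 5 200 130 170 90; python3 -c "
import cv2
a=cv2.imread('pics/side5.png');cv2.imwrite('pics/v5b.png',cv2.resize(a[170:330,150:370],None,fx=3.6,fy=3.6,interpolation=2))"
```

```text
t 11.58 pos [ 0.5558 -0.1223  0.2721] open 0.007640976937778888
tool F(less weight) [  5.2453 -30.1231 -33.6198] M [ 7.5087  1.0209 -0.0634] centre x 0.0021051944658050333 lever z 0.24943543697707254
tilt deg (z·fwd, z·side) -0.508318884447916 0.02091653591189397 yaw 0.2837946906423593
```

View pics/v5b.png

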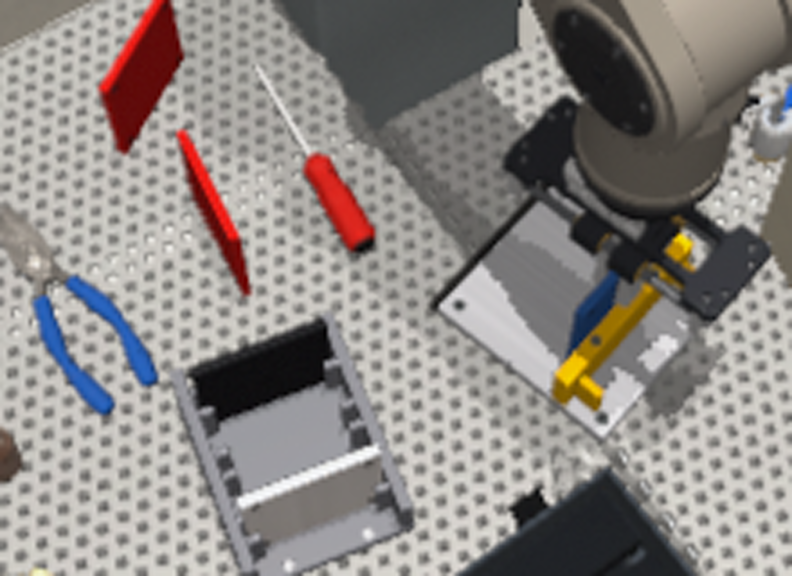

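The panel stands at the fence (crop about (595,310)) with both ends within the fence's length. Black and plain are still in the holder, the bystanders have not moved, and the forces are steady.

```bash
python3 -c "
from rig import hand_in;print(hand_in())"
```

```text
the job is handed in; nothing more can be done
None
```

The blue panel now stands on the jig bed against the front of the yellow fence, still gripped and held there by a steady diagonal push. I handed the job in at about 11.6 s.

**What I did:** I took the blue panel from the middle slot and lifted it straight out. I carried it over to the jig, moved it forward until it touched the fence, and adjusted its yaw and tilt using the measured moments. Then I lowered it onto the bed and pressed both ways.

**Last checks:**
- **Push:** about 30 N towards the fence and 33 N down, unchanged over the last 0.4 s. I estimate at least about 15 N on each surface after allowing for friction.
- **Position:** the sideways pressure was centred to about 2 mm. By my estimate the panel was within about 2 mm of the middle of the fence, so its whole width is on it.
- **Other things:** the last side-camera picture shows the black and plain panels in their slots and the bench items in view where they were.

**Less certain:** the tool was tilted about 0.5° at the end, which I put down to give in the grip and arm under load. I judged that the panel is flat on the fence from the height of the push, roughly mid-fence after a rough friction allowance. The camera cannot resolve a gap that small.

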